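Check the clamp of a bag sealer with a gauge blade

TASK

Make the bench bag sealer ready for a check by pressing the push button on top of its housing all the way down and letting it come back up. Then pick up the broad-bladed gauge (the one with the flat upright grip) by its grip and slide its blade in at the middle of the mouth, flat on the sealer's lower plate and under the sprung pressure bar, until it drags snugly, with its tip about halfway under the bar, blade pointing straight in. Finish while still holding the gauge there, motionless; leave the slim gauge and the other things on the bench alone.

Things in the scene. Friction and masses are not known exactly. Their poses are not given: they have to be found in the camera images.
- sealer: Bag sealer fixed to the bench. Origin: on the bench; own x from mouth to back (the way the blade goes in), z up. Grey base from x = -70 mm; white housing x 25 to 100, 130 wide, top at z = 120; white arm over the bar, 45 wide, z 88 to 118, from x = -55 back. The mouth between dark lower plate (120 wide) and aluminium bar (110 wide) faces the robot's left (+y), turned up to 0.35 rad.
- nip (a point): Where the blade's tip should about end: on top of the lower plate (45 mm above the bench), under the middle of the bar's flat, at sealer x = -30 mm, mid width. Axes as the sealer's. The plate's flat top runs from sealer x = -60 to 25 mm; before that a lead-in slopes down 30 degrees to x = -82 mm, z = 32 mm.
- bar_front (a point): Front edge of the pressure bar's flat underside, mid width, at sealer x = -50 mm; it rides up with the bar. 2.5 mm above the lower plate at rest. The flat runs 40 mm back from here; in front a lip slopes up 20 degrees for 28 mm to sealer x = -78 mm, so the mouth is open there from z = 32 to 57 mm.
- press_bar (a joint): Lift of the sprung bar, m: 0 at rest (2.5 mm gap), at most 0.012. It presses down with about 6 N at rest, 7 N when the 5 mm blade lying flat on the lower plate lifts it 2.5 mm. Pushing the blade in takes about 8 to 15 N, first at the sloping lip (tip about 7 mm before the bar's flat), then as steady drag.
- ready_button (a joint): Travel of the round push button, m: 0 up, 0.006 fully down. Spring: about 1.5 N to start, 5 N fully down; it comes back by itself.
- ready_button_top (a point): Centre of the top of the black push button, 32 mm in diameter, in a round dark steel collar 44 mm in diameter on top of the sealer's white housing; 142 mm above the bench when up. Pressed straight down.
- gauge: Broad-bladed gauge to use, loose, 0.2 kg: steel blade 140 long, 36 wide, 5 mm thick; black upright grip plate 40 mm along the blade, 12 mm thick across it, from 5 to 45 mm above the underside. Origin: blade's underside below the grip's middle. x along the blade to its tip (at 115 mm; rear end -25 mm), z up. Starts flat on the bench, tip mostly to the robot's right (-y).
- gauge_tip (a point): Middle of the blade's front end, 115 mm from the grip's middle, 2.5 mm above the underside.
- slim_gauge: A slim gauge not to be used: steel blade 120 mm long, only 18 mm wide, 4 mm thick, with a round black knob 26 mm in diameter, 34 mm high. Origin: underside below the knob; x to its tip (95 mm). It may lie in either of the two places.
- tape_measure: Tape measure, rounded dark case 75 x 50 x 60 mm, a bystander. Origin: centre of its underside.
- adapter: Black laptop power brick 110 x 50 x 32 mm, a bystander. Origin: centre of its underside.
- spray_bottle: Clear spray bottle 68 mm in diameter, 190 mm high, a bystander. Origin: centre of its underside.

How it is judged:
By the outcome, as a careful person would: the job done as asked, in the order asked, and still so for the second after the job is handed in, while the arm keeps its last pose, push and grip.
It also fails if it takes over 45 s, if anything falls off the work surface, if the arm or the gripper's body presses on something with over 40 N, if the wrist force passes 120 N, or if a joint passes its speed limit or range.

ROBOT

A 6-joint arm with a two-finger parallel gripper is mounted at the origin on the work surface. World frame = base frame: x ahead of the robot, y to its left, z up, the work surface at z = 0. Lengths are in m, angles in degrees, forces in N, time in s.
With the tool pointing down it reaches from about 0.4 to 0.825 m from the base axis. Payload 7 kg.
Tool frame: the origin (TCP) lies on the centre line of the jaws, within the pads' length; the fingertips stand 19 mm ahead of it and the grasp point (between the pads) is the TCP (r.tip_extent is the distance from the TCP to the fingertips, in m); z points along the fingers, y is the line along which they close (so a half turn about z gives the same grasp; the last joint's range is limited). The gripper opens to 88 mm and grips with 3 to 60 N. Pads are 19 mm wide; open, the fingers measure 130 mm over their backs; the gripper's body (78 mm by 193 mm) begins 47 mm behind the grasp point.
Start: joints at [93.742, 20.546, 0.682, 0, -70.136, -16.507], TCP at [0.149, 0.658, 0.246] pointing down, gripper open.
Joint ranges: [-176.03, 176.03], [-82.01, 121.73], [-58.28, 71.71], [-173.87, 95.51], [-174.79, -0.11], [-173.66, 173.66]. Speed limits (degrees/s): [136.94, 136.94, 172.46, 180, 180, 180].

INTERFACE

Orientations are given as [roll, pitch, yaw] about the fixed x, y, z axes, in that order (R = Rz(yaw) Ry(pitch) Rx(roll)).
In Python, from plant import r gives the robot as it stands. The module is installed in compiled form; this text tells all that it offers.
- The arm moves only by the tool jog_arm, never from a script. Its argument "deltas" is a list that holds one entry, the list of rows, each a list of 5 numbers: the opening, from -1 (shut) to 1 (fully open), then the shift along the world's x, y, z in cm, then the turn about the world's z in rad. In form: [[[claw, dx, dy, dz, turn], ...]]. A call has 1 to 8 rows; each row shifts and turns the commanded pose from where the row before left it; what a row does not reach is not made up. A row lasts 1/8 s, in which the tool goes at most 62.5 mm and 10.7 degrees, less where a joint would pass 70% of its speed; a pose out of reach is approached as far as the arm can. A call with a gripper value outside its range is refused whole. The fingers move at their own pace and stop on an object; "force" is the grip in N (left out, the last holds). Time passes only in rows, so rows that do not move let the fingers close. It gives the time, the measured TCP pose, the force, the opening and the grip force at its end, in the units of the state.
- r.get_state(): the state, without advancing time (a new reading comes with each control period).
- r.capture(name): name is "side" or "top" or "wrist"; returns the picture (420x560x3 uint8, blue, green, red); there is no depth.
- r.camera_info(name): a dict with "fx", "fy", "cx", "cy" (pixels), "k1" (the pictures are not rectified: a ray, as slopes to the right and down, at radius r is drawn at 1 + k1 r^2 times it, then the intrinsics apply), "view" (4x4, takes a point from world to camera coordinates). Camera axes: x right, y up, looking along -z (the intrinsics and any distortion apply to the point x, -y, -z); pixel columns grow to the right and rows downward; lengths in m; the calibration is good to about 2 mm. A picture is of the moment at which its call begins: read the wrist's pose just before it. camera_info takes no time and is no camera call; for the wrist camera it gives the pose at the moment of the call.
- r.close_job(): hands the job in; it is judged then, once.
The state is a dict: "time_s": time; "joints": joint angles; "qd": joint speeds; "joint_torque": joint torques, N m; "tcp_pos": TCP position; "eef_rot": TCP orientation; "contact_force": force on the tool from outside, world axes, zero at the start; "moment": the same for the moment, N m; "gripper_width": finger opening in m; "gripper_force": force on a finger pad.
Only numpy, scipy, OpenCV 4.12 (cv2) and the standard library are available. Lean on these libraries where they do the work, as an engineer would, in place of code of your own. Each camera call takes 0.05 s, during which the arm holds its last target. There are 200 camera calls.

## Working session

There is one attempt and no reset: what is moved stays moved. The work goes in short steps, Python scripts to look and compute and a tool call to move; the robot and the scene stay as the last step left them, time stands still between calls to the robot, and variables do not carry over. Pictures are saved under pics/ and viewed, at most 10 in all, crops included, and the job is handed in when it is done.

Besides the shell and the picture viewer there is one more tool, called after "Emit:" as name(argument=value, ...) on one line, values as JSON. jog_arm: Moves the arm, as the interface text tells. Its arguments: {"type":"object","properties":{"deltas":{"type":"array"},"force":{"type":"number"}},"required":["deltas"]}

```bash
mkdir -p pics; cat > h.py <<'E'
import numpy as np, cv2
from plant import r
def snap(n,f):
    i=r.camera_info(n); im=r.capture(n); cv2.imwrite('pics/'+f,im); return i,im
def ray(i,u,v):
    K=np.array([[i['fx'],0,i['cx']],[0,i['fy'],i['cy']],[0,0,1.]])
    p=cv2.undistortPoints(np.array([[[u,v]]],float),K,np.array([i['k1'],0,0,0.]))[0,0]
    V=np.array(i['view']); R=V[:3,:3]; o=-R.T@V[:3,3]
    d=R.T@np.array([p[0],-p[1],-1]); return o,d/np.linalg.norm(d)
def atz(i,u,v,z):
    o,d=ray(i,u,v); return o+d*(z-o[2])/d[2]
def tri(*L):
    A=0;b=0
    for i,u,v in L:
        o,d=ray(i,u,v);P=np.eye(3)-np.outer(d,d);A=A+P;b=b+P@o
    x=np.linalg.solve(A,b); return x,[np.linalg.norm((np.eye(3)-np.outer(d,d))@(x-o)) for o,d in (ray(*l) for l in L)]
def proj(i,p):
    V=np.array(i['view']);c=V[:3,:3]@np.array(p)+V[:3,3];x,y=c[0]/-c[2],-c[1]/-c[2];k=1+i['k1']*(x*x+y*y)
    return i['fx']*x*k+i['cx'],i['fy']*y*k+i['cy']
E
python3 - <<'E'
from h import *
s=r.get_state();print(s['time_s'],s['tcp_pos'],s['eef_rot'],s['gripper_width'],r.tip_extent)
for n in('side','top','wrist'):
    i,im=snap(n,n+'0.png');print(n,{k:(np.round(v,3).tolist()) for k,v in i.items()})
E
```

```text
0.0 [0.14905911 0.65788501 0.24464936] [ 1.79907877e+02 -9.14963557e-03 -1.27702062e+01] 0.08772779580874329 0.019
side {'fx': 479.411, 'fy': 479.411, 'cx': 272.189, 'cy': 215.033, 'k1': -0.04, 'view': [[0.934, -0.357, -0.018, -0.462], [0.237, 0.581, 0.779, -0.249], [-0.268, -0.732, 0.627, -1.28], [0.0, 0.0, 0.0, 1.0]]}
top {'fx': 452.081, 'fy': 452.081, 'cx': 278.275, 'cy': 212.542, 'k1': -0.065, 'view': [[0.027, -1.0, 0.008, 0.023], [0.995, 0.028, 0.098, -0.524], [-0.098, 0.005, 0.995, -1.18], [0.0, 0.0, 0.0, 1.0]]}
wrist {'fx': 362.715, 'fy': 362.715, 'cx': 275.561, 'cy': 211.88, 'k1': 0.008, 'view': [[-0.222, -0.975, 0.002, 0.674], [0.942, -0.215, -0.257, 0.033], [0.251, -0.056, 0.966, -0.389], [0.0, 0.0, 0.0, 1.0]]}
```

View pics/top0.png

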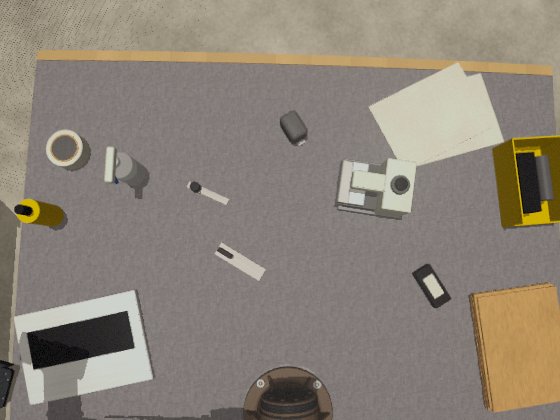

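View pics/side0.png

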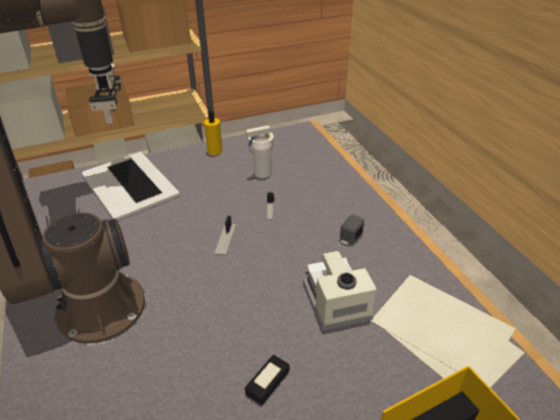

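The top view shows the broad gauge's grip at about (226,253) with its tip near (260,273), the slim gauge at (195,187), and the button at (400,185). In the side view the grip is at (228,224) and the button at (347,280). I'll enlarge both areas.

```bash
python3 - <<'E'
import cv2,numpy as np
t=cv2.imread('pics/top0.png');s=cv2.imread('pics/side0.png')
f=lambda im,x,y,w,h:cv2.resize(im[y:y+h,x:x+w],(400,300),interpolation=cv2.INTER_CUBIC)
cv2.imwrite('pics/c1.png',np.vstack([np.hstack([f(t,325,145,100,75),f(s,295,245,100,75)]),np.hstack([f(t,205,235,72,54),f(s,195,205,72,54)])]))
E
```

```text
(no output)
```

View pics/c1.png

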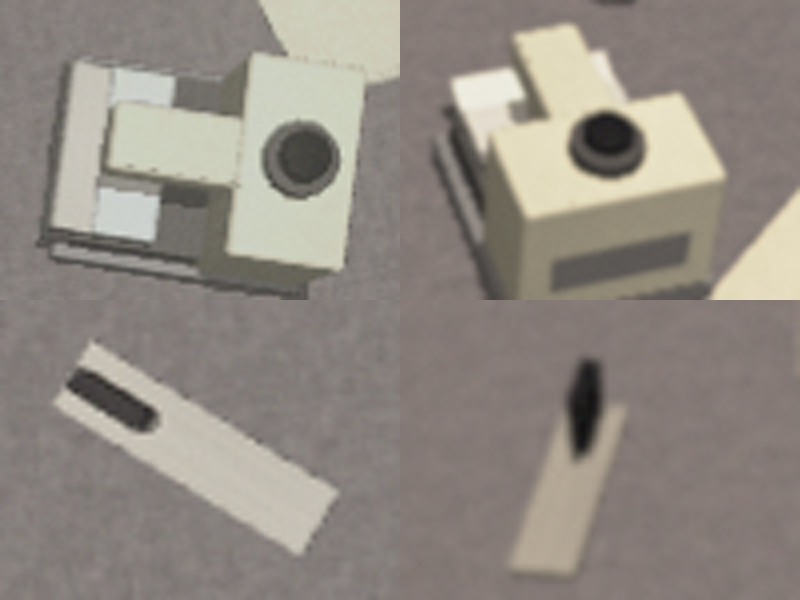

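The crop shows the button top at crop (305,153) in the top view and (207,132) in the side view, plus the housing's four top corners. The gauge blade corners and its black grip are also visible.

```bash
cat > m.py <<'E'
from h import *
T=r.camera_info('top');S=r.camera_info('side')
c=lambda I,x0,y0,s:(lambda x,y:(I,x0+(x+.5)/s-.5,y0+(y+.5)/s-.5))
ta,sa,tb,sb=c(T,325,145,4),c(S,295,245,4),c(T,205,235,400/72),c(S,195,205,400/72)
E
python3 - <<'E'
from m import *
np.set_printoptions(precision=4,suppress=True)
b=tri(ta(305,153),sa(207,132));print('button',b)
C=[tri(ta(*p),sa(*q)) for p,q in [((365,70),(325,178)),((343,270),(127,220)),((228,253),(90,137)),((250,53),(280,93))]]
for x in C:print('house',x)
P=np.array([atz(*ta(*p),.12) for p in [(365,70),(343,270),(228,253),(250,53)]]);print('top z.12',P, P.mean(0))
print('button topview z.142',atz(*ta(305,153),.142),atz(*sa(207,132),.142))
for p,q in [((338,193),(108,270)),((302,255),(178,275)),((93,42),(227,105))]:print('blade',tri(tb(*p),sb(*q)) )
for p in [(93,42),(338,193),(302,255),(53,103)]:print('z5',atz(*tb(*p),.005))
for q in [(108,270),(178,275),(227,105)]:print('side z5',atz(*sb(*q),.005))
for p in [(72,380-300),(150,420-300)]:print('grip z45',atz(*tb(*p),.045))
E
```

```text
button (array([ 0.5923, -0.2593,  0.1377]), [np.float64(0.0011631411402565257), np.float64(0.0011631411402565795)])
house (array([ 0.6505, -0.3035,  0.1174]), [np.float64(0.0004973501335937379), np.float64(0.0004973501335936786)])
house (array([ 0.5241, -0.2891,  0.1179]), [np.float64(7.874965254614756e-05), np.float64(7.874965254600732e-05)])
house (array([ 0.5332, -0.2177,  0.1155]), [np.float64(0.00016363743534465923), np.float64(0.00016363743534466953)])
house (array([ 0.6595, -0.2306,  0.1185]), [np.float64(0.0003396075707968173), np.float64(0.00033960757079685495)])
top z.12 [[ 0.6504 -0.3029  0.12  ]
 [ 0.5239 -0.2885  0.12  ]
 [ 0.5325 -0.2165  0.12  ]
 [ 0.6588 -0.2301  0.12  ]] [ 0.5914 -0.2595  0.12  ]
button topview z.142 [ 0.5927 -0.2585  0.142 ] [ 0.5888 -0.2628  0.142 ]
blade (array([0.3554, 0.0714, 0.0149]), [np.float64(0.016360559518084742), np.float64(0.016360559518084735)])
blade (array([ 0.3588,  0.0796, -0.0001]), [np.float64(0.0187840627877383), np.float64(0.01878406278773837)])
blade (array([0.4408, 0.1884, 0.0101]), [np.float64(0.00041563109410396363), np.float64(0.00041563109410399604)])
z5 [0.4405 0.1891 0.005 ]
z5 [0.3711 0.0681 0.005 ]
z5 [0.3409 0.0846 0.005 ]
z5 [0.4105 0.2074 0.005 ]
side z5 [0.3415 0.0859 0.005 ]
side z5 [0.3754 0.068  0.005 ]
side z5 [0.4427 0.1943 0.005 ]
grip z45 [0.4213 0.1935 0.045 ]
grip z45 [0.4037 0.1563 0.045 ]
```

Emit:
jog_arm(deltas=[[[-1, 3.5, -4, 0, -0.09], [-1, 3.5, -4, 0, -0.09], [-1, 3.5, -4, 0, -0.09], [-1, 3.5, -4, 0, -0.09], [-1, 3.5, -4, 0, -0.09], [-1, 3.5, -4, 0, -0.09], [-1, 3.5, -4, 0, -0.09], [-1, 3.5, -4, 0, -0.09]]])

```text
time_s: 1.15
tcp_pos: [0.43, 0.3368, 0.2456]
eef_rot: [-180.0, 0.0, -54.2]
contact_force: [0.6, 0.6, -0.3]
gripper_width: 0.0131
gripper_force: 0.0
```

Emit:
jog_arm(deltas=[[[-1, 2, -5, 0, -0.09], [-1, 2, -5, 0, -0.09], [-1, 2, -5, 0, -0.09], [-1, 2, -5, 0, -0.09], [-1, 2, -5, 0, -0.09], [-1, 2, -5, 0, -0.09], [-1, 2, -5, 0, -0.09], [-1, 2, -5, 0, -0.09]]])

```text
time_s: 2.15
tcp_pos: [0.5895, -0.0634, 0.2455]
eef_rot: [180.0, 0.0, -95.4]
contact_force: [0.5, 1.3, 0.4]
gripper_width: 0.0003
gripper_force: 0.0
```

```bash
python3 - <<'E'
from h import *
s=r.get_state();print(s['time_s'],s['tcp_pos'],s['eef_rot'],s['joints'],s['gripper_width'])
i,im=snap('wrist','w1.png');cv2.imwrite('pics/w1v.npy.png',im)
import pickle;pickle.dump(i,open('w1.pkl','wb'))
E
```

```text
2.15 [ 0.58949954 -0.06342835  0.24546501] [ 1.79993987e+02  3.05426949e-03 -9.54371523e+01] [ 1.27300515e+01  1.28844403e+01 -1.00602330e+01 -5.18690384e-03
 -6.70600874e+01 -1.81651817e+01] 0.0002613093069174134
```

View pics/w1.png

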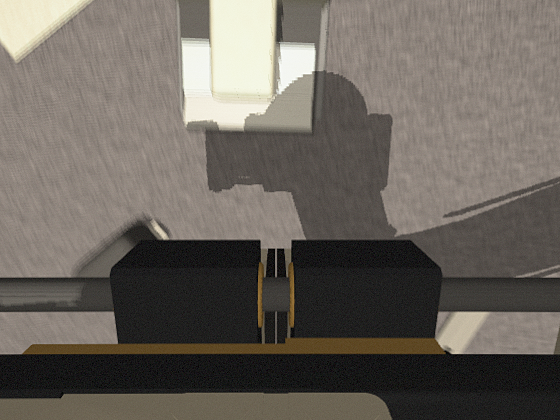

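The wrist view is motion-blurred. The sealer's white arm spans columns 211–283 and lines up nearly straight with the tool. I'll move nearer and look again at rest.

Emit:
jog_arm(deltas=[[[-1, 0, -4, 0, 0], [-1, 0, -4, 0, 0], [-1, 0, -1, 0, 0], [-1, 0, 0, 0, 0], [-1, 0, 0, 0, 0]]])

```text
time_s: 2.82
tcp_pos: [0.5892, -0.1508, 0.2455]
eef_rot: [180.0, 0.0, -95.2]
contact_force: [-0.6, -0.4, -0.5]
gripper_width: 0.0005
gripper_force: 0.0
```

```bash
python3 - <<'E'
from h import *
i,im=snap('wrist','w2.png')
import pickle;pickle.dump(i,open('w2.pkl','wb'))
a=np.array([-.11,-.994,0])
print(proj(i,[.592,-.259,.142]))
E
```

```text
(np.float64(254.41716719830293), np.float64(51.92687794248181))
```

View pics/w2.png

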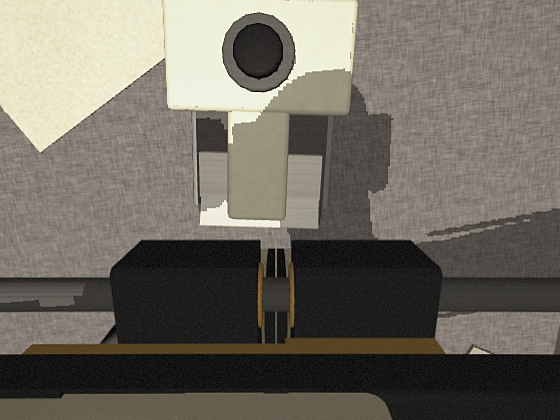

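The sharp wrist view puts the button centre near (258,51), the housing front corners at (167,108) and (351,112), the arm front at (229–286,218), and the lip front at (200,224)–(320,228).

```bash
python3 - <<'E'
from m import *
import pickle
np.set_printoptions(precision=4,suppress=True)
W=pickle.load(open('w2.pkl','rb'))
print('button tri',tri((W,258,51),ta(305,153),sa(207,132)), atz(W,258,51,.142))
ang=lambda d:np.degrees(np.arctan2(d[1],d[0]))
for n,p,q,z in [('house',(167,108),(351,112),.12),('arm',(229,217),(286,219),.118),('lip',(200,224),(320,228),.057)]:
    P,Q=atz(W,*p,z),atz(W,*q,z);d=P-Q;print(n,P,Q,(P+Q)/2,np.linalg.norm(d),'yaw',ang(Q-P)+90, ang(P-Q)+90)
P,Q=atz(W,229,112,.118),atz(W,229,217,.118);print('armL',ang(P-Q));P,Q=atz(W,288,113,.118),atz(W,286,219,.118);print('armR',ang(P-Q))
E
```

```text
button tri (array([ 0.5913, -0.2597,  0.1385]), [np.float64(0.0014774845549687908), np.float64(0.00198775537611907), np.float64(0.0005615164638522421)]) [ 0.5897 -0.2593  0.142 ]
house [ 0.6577 -0.232   0.12  ] [ 0.5295 -0.2174  0.12  ] [ 0.5936 -0.2247  0.12  ] 0.12908694357883738 yaw 263.5099495490267 83.50994954902674
arm [ 0.6248 -0.1487  0.118 ] [ 0.5816 -0.1431  0.118 ] [ 0.6032 -0.1459  0.118 ] 0.04355660012205613 yaw 262.60195248340494 82.60195248340492
lip [ 0.6625 -0.1281  0.057 ] [ 0.5501 -0.1137  0.057 ] [ 0.6063 -0.1209  0.057 ] 0.11333279904175542 yaw 262.69371270879765 82.69371270879763
armL -97.21143968649602
armR -95.91483867546457
```

Emit:
jog_arm(deltas=[[[-1, 0.2, -4, 0, 0], [-1, 0, -4, 0, 0], [-1, 0, -2.9, 0, 0], [-1, 0, 0, -4, 0], [-1, 0, 0, -3.4, 0], [-1, 0, 0, 0, 0], [-1, 0, 0, 0, 0]]])

```text
time_s: 3.75
tcp_pos: [0.5922, -0.2603, 0.1731]
eef_rot: [-179.9, -0.0, -95.2]
contact_force: [0.3, -0.4, -0.4]
gripper_width: 0.0002
gripper_force: 0.0
```

Emit:
jog_arm(deltas=[[[-1, 0, 0, -0.5, 0], [-1, 0, 0, -0.3, 0], [-1, 0, 0, 0, 0], [-1, 0, 0, 0, 0]]])

```text
time_s: 4.25
tcp_pos: [0.5912, -0.2608, 0.1638]
eef_rot: [-180.0, -0.0, -95.3]
contact_force: [-1.1, 0.7, -0.5]
gripper_width: 0.0005
gripper_force: 0.0
```

Emit:
jog_arm(deltas=[[[-1, 0, 0, -0.2, 0], [-1, 0, 0, 0, 0], [-1, 0, 0, 0, 0]]])

```text
time_s: 4.62
tcp_pos: [0.5911, -0.2607, 0.1615]
eef_rot: [180.0, 0.0, -95.3]
contact_force: [-0.3, 0.1, -0.9]
gripper_width: 0.0003
gripper_force: 0.0
```

Tip is at about 142.5 mm, with contact imminent. Stepping down.

Emit:
jog_arm(deltas=[[[-1, 0, 0, -0.3, 0], [-1, 0, 0, 0, 0], [-1, 0, 0, 0, 0]]])

```text
time_s: 5.0
tcp_pos: [0.5913, -0.2608, 0.1588]
eef_rot: [-180.0, -0.0, -95.3]
contact_force: [-0.6, 0.3, 3.4]
gripper_width: 0.0004
gripper_force: 1.4
```

Emit:
jog_arm(deltas=[[[-1, 0, 0, -0.3, 0], [-1, 0, 0, 0, 0], [-1, 0, 0, 0, 0]]])

```text
time_s: 5.38
tcp_pos: [0.5913, -0.2608, 0.1558]
eef_rot: [-180.0, -0.0, -95.3]
contact_force: [-0.7, 0.1, 3.8]
gripper_width: 0.0006
gripper_force: 2.3
```

Emit:
jog_arm(deltas=[[[-1, 0, 0, -0.2, 0], [-1, 0, 0, 0, 0], [-1, 0, 0, 0, 0]]])

```text
time_s: 5.75
tcp_pos: [0.5913, -0.2608, 0.1552]
eef_rot: [-179.9, -0.0, -95.2]
contact_force: [-4.1, 2.6, 13.3]
gripper_width: -0.0001
gripper_force: 6.6
```

Emit:
jog_arm(deltas=[[[-1, 0, 0, -0.1, 0], [-1, 0, 0, 0, 0], [-1, 0, 0, 2, 0], [-1, 0, 0, 4, 0], [-1, 0, 0, 4, 0]]])

```text
time_s: 6.38
tcp_pos: [0.5908, -0.2605, 0.2527]
eef_rot: [179.9, 0.0, -95.3]
contact_force: [1.1, -1.0, -0.4]
gripper_width: 0.0006
gripper_force: 0.0
```

Emit:
jog_arm(deltas=[[[0.2, -1.2, 4.7, 0, -0.053], [0.2, -1.2, 4.7, 0, -0.053], [0.2, -1.2, 4.7, 0, -0.053], [0.2, -1.2, 4.7, 0, -0.053], [0.2, -1.2, 4.7, 0, -0.053], [0.2, -1.2, 4.7, 0, -0.053], [0.2, -1.2, 4.7, 0, -0.053], [0.2, -1.2, 4.7, 0, -0.053]]])

```text
time_s: 7.38
tcp_pos: [0.4943, 0.1168, 0.2522]
eef_rot: [180.0, -0.0, -119.7]
contact_force: [-0.3, 0.4, -0.2]
gripper_width: 0.0527
gripper_force: 0.0
```

Emit:
jog_arm(deltas=[[[0.2, -1.3, 4.7, -2, 0], [0.2, -1.3, 4.7, -2, 0], [0.2, -1.2, 4.6, -2, 0], [0.2, 0, 0, 0, 0], [0.2, 0, 0, 0, 0], [0.2, 0, 0, 0, 0]]])

```text
time_s: 8.12
tcp_pos: [0.4575, 0.2546, 0.1929]
eef_rot: [-180.0, 0.0, -119.6]
contact_force: [0.3, 0.1, 0.0]
gripper_width: 0.0522
gripper_force: 0.0
```

```bash
python3 - <<'E'
from h import *
i,im=snap('wrist','w3.png')
import pickle;pickle.dump(i,open('w3.pkl','wb'))
s=r.get_state();print(s['tcp_pos'],s['eef_rot'])
i2,t=snap('top','t3.png');print(proj(i2,[.592,-.26,.142]))
E
```

```text
[0.45753844 0.25455158 0.19299282] [-1.79993609e+02  3.93562601e-02 -1.19637281e+02]
(np.float64(401.4694099859367), np.float64(183.1754564164514))
```

View pics/w3.png

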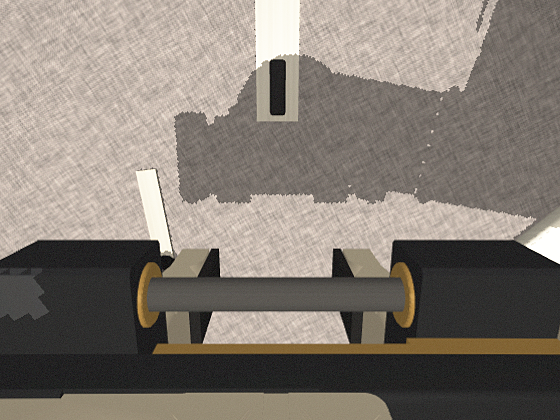

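The gauge lies straight ahead: grip top at (270–286, 60–115), blade rear edge at (257–298, 121). The slim gauge is to the left, at about (150,200).

```bash
python3 - <<'E'
from m import *
import pickle
np.set_printoptions(precision=4,suppress=True)
W=pickle.load(open('w3.pkl','rb'))
c=np.mean([atz(W,u,v,.045) for u,v in [(270,60),(286,60),(270,115),(286,115)]],0);print('grip mid (z45)',c)
a,b=atz(W,257,121,.005),atz(W,298,121,.005);A,B=atz(W,256,1,.005),atz(W,299.5,1,.005)
m,M=(a+b)/2,(A+B)/2;d=(M-m)/np.linalg.norm(M-m);print('rear',m,np.linalg.norm(a-b),np.linalg.norm(A-B),'yaw',np.degrees(np.arctan2(d[1],d[0])),'origin',m+.025*d)
g=tri((W,278,88),tb(112,103),sb(180,80));print(g, 'grip tri (top corner-ish)')
E
```

```text
grip mid (z45) [0.4116 0.1779 0.045 ]
rear [0.4239 0.1991 0.005 ] 0.03583613202137667 0.035049998014427056 yaw -119.73551852531097 origin [0.4115 0.1774 0.005 ]
(array([0.4117, 0.1761, 0.0464]), [np.float64(0.0017848078261271563), np.float64(0.001994375465302391), np.float64(0.0007162874506061697)]) grip tri (top corner-ish)
```

Emit:
jog_arm(deltas=[[[0.2, -2.3, -3.9, 0, 0], [0.2, -2.3, -3.8, 0, 0], [0.2, 0, 0, -5, 0], [0.2, 0, 0, -5, 0], [0.2, 0, 0, -4, 0], [0.2, 0, 0, -2.5, 0], [0.2, 0, 0, 0, 0], [0.2, 0, 0, 0, 0]]])

```text
time_s: 9.22
tcp_pos: [0.4119, 0.1785, 0.0286]
eef_rot: [-180.0, 0.1, -119.6]
contact_force: [0.4, -0.0, -0.5]
gripper_width: 0.0524
gripper_force: 0.0
```

Emit:
jog_arm(deltas=[[[-1, 0, 0, 0, 0], [-1, 0, 0, 0, 0], [-1, 0, 0, 0, 0], [-1, 0, 0, 0, 0], [-1, 0, 0, 0, 0]]], force=60)

```text
time_s: 9.85
tcp_pos: [0.4113, 0.1784, 0.0277]
eef_rot: [-180.0, 0.0, -119.6]
contact_force: [-0.1, -0.1, 1.5]
gripper_width: 0.0116
gripper_force: 60.0
```

Emit:
jog_arm(deltas=[[[-1, 0, 0, 2, 0], [-1, 0, 0, 4, 0], [-1, 3.5, -2.6, 0, 0.08], [-1, 3.5, -2.6, 0, 0.08], [-1, 3.5, -2.6, 0, 0.08], [-1, 3.5, -2.7, 0, 0.08], [-1, 3.5, -2.7, 0, 0.08], [-1, 3.6, -2.7, 0, 0]]])

```text
time_s: 10.85
tcp_pos: [0.6227, 0.0182, 0.0868]
eef_rot: [179.9, -0.0, -96.6]
contact_force: [0.4, 0.9, -1.6]
gripper_width: 0.0116
gripper_force: 60.0
```

Emit:
jog_arm(deltas=[[[-1, 0, 0, -0.5, 0], [-1, 0, 0, 0, 0], [-1, 0, 0, 0, 0]]])

```text
time_s: 11.22
tcp_pos: [0.6213, 0.0197, 0.0824]
eef_rot: [180.0, -0.0, -96.6]
contact_force: [-0.4, -0.7, -3.1]
gripper_width: 0.0118
gripper_force: 60.0
```

```bash
python3 - <<'E'
from h import *
s=r.get_state();print(s['tcp_pos'],s['eef_rot'],s['gripper_width'],s['gripper_force'])
i,im=snap('wrist','w4.png')
j,t=snap('top','t4.png');k,sd=snap('side','s4.png')
import pickle;pickle.dump(i,open('w4.pkl','wb'))
f=lambda im,x,y,w,h:cv2.resize(im[y:y+h,x:x+w],(400,300),interpolation=cv2.INTER_CUBIC)
cv2.imwrite('pics/c4.png',np.hstack([im[0:300,80:480],f(t,305,145,100,75)]))
E
```

```text
[0.62132818 0.01974047 0.08239001] [ 1.79953024e+02 -1.13892031e-02 -9.66100514e+01] 0.011836534674861529 59.965699911117554
```

View pics/c4.png

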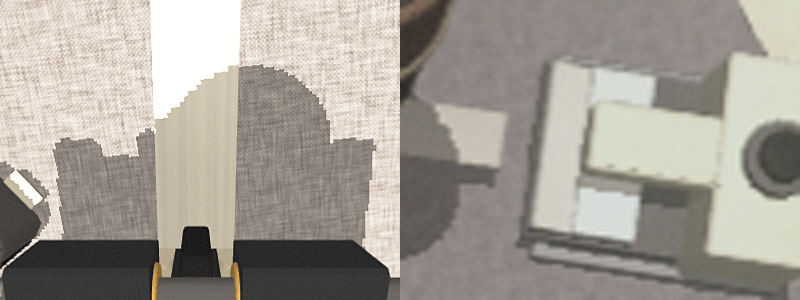

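The wrist view shows the blade running straight ahead from the grip, between columns 155 and 240 of the crop. In the top crop the tip corners are at (106,113) and (99,168), and the mouth's front edge runs from (155,62) to (128,240).

```bash
python3 - <<'E'
from m import *
import pickle
np.set_printoptions(precision=4,suppress=True)
W=pickle.load(open('w4.pkl','rb'))
t4=c(T,305,145,4)
a=np.array([np.cos(np.radians(-96.7)),np.sin(np.radians(-96.7))]);b=np.array([-a[1],a[0]])
O=np.array([.597,-.199])
S_=lambda p:((p[:2]-O)@a,(p[:2]-O)@b)
for n,p,z in [('tip',(106,113),.0594),('tip',(99,168),.0594),('armfront',(194,104),.118),('armfront',(186,171),.118),('lipL',(155,62),.057),('lipR',(129,238),.057)]:
    P=atz(*t4(*p),z);print(n,P,S_(P))
A=[(atz(W,80+u,2,.0594),atz(W,80+v,2,.0594),atz(W,80+x,200,.0594),atz(W,80+y,200,.0594)) for u,v,x,y in [(150,241,158,237)]][0]
m=(A[2]+A[3])/2;M=(A[0]+A[1])/2;d=M-m;print('blade yaw',np.degrees(np.arctan2(d[1],d[0])),np.linalg.norm(A[0]-A[1]),np.linalg.norm(A[2]-A[3]),S_(m),S_(M))
E
```

```text
tip [ 0.6279 -0.0974  0.0594] (np.float64(-0.10455244039410887), np.float64(0.018865133327969734))
tip [ 0.5914 -0.0933  0.0594] (np.float64(-0.10429949820533609), np.float64(-0.017908808022535076))
armfront [ 0.6241 -0.1451  0.118 ] (np.float64(-0.05665539654003525), np.float64(0.020624849588019568))
armfront [ 0.5817 -0.1406  0.118 ] (np.float64(-0.05626588364215544), np.float64(-0.02198011206008941))
lipL [ 0.6635 -0.1295  0.057 ] (np.float64(-0.07675363738659945), np.float64(0.057912604044781595))
lipR [ 0.5462 -0.1139  0.057 ] (np.float64(-0.07856821459748298), np.float64(-0.06034010590147353))
blade yaw -96.03315876681052 0.03637558674414565 0.03621056374035191 (np.float64(-0.18793324213425355), np.float64(-0.002517685305912385)) (np.float64(-0.10675400416779535), np.float64(-0.0015728319851552233))
```

Emit:
jog_arm(deltas=[[[-1, 0, 0, -0.85, 0], [-1, -0.23, -1.99, 0, 0], [-1, -0.23, -1.99, 0, 0], [-1, 0, 0, 0, 0], [-1, 0, 0, 0, 0]]])

```text
time_s: 12.0
tcp_pos: [0.6176, -0.0212, 0.0742]
eef_rot: [-180.0, 0.0, -96.7]
contact_force: [0.2, -0.4, -1.9]
gripper_width: 0.012
gripper_force: 60.0
```

Emit:
jog_arm(deltas=[[[-1, -0.06, -0.5, 0, 0], [-1, -0.06, -0.5, 0, 0], [-1, 0, 0, 0, 0], [-1, 0, 0, 0, 0]]])

```text
time_s: 12.5
tcp_pos: [0.6164, -0.0297, 0.0736]
eef_rot: [-180.0, 0.1, -96.6]
contact_force: [0.8, 4.6, -8.6]
gripper_width: 0.0118
gripper_force: 60.0
```

Emit:
jog_arm(deltas=[[[-1, -0.06, -0.5, 0, 0], [-1, -0.06, -0.5, 0, 0], [-1, 0, 0, 0, 0], [-1, 0, 0, 0, 0]]])

```text
time_s: 13.0
tcp_pos: [0.615, -0.0401, 0.0736]
eef_rot: [180.0, 0.0, -96.6]
contact_force: [0.4, 3.4, -9.6]
gripper_width: 0.0118
gripper_force: 60.0
```

Emit:
jog_arm(deltas=[[[-1, -0.06, -0.5, -0.03, 0], [-1, -0.06, -0.5, -0.03, 0], [-1, 0, 0, 0, 0], [-1, 0, 0, 0, 0]]])

```text
time_s: 13.5
tcp_pos: [0.6137, -0.0506, 0.0733]
eef_rot: [180.0, -0.0, -96.6]
contact_force: [1.6, 3.1, -8.4]
gripper_width: 0.012
gripper_force: 60.0
```

```bash
python3 - <<'E'
from h import *
s=r.get_state();print(s['tcp_pos'],s['eef_rot'],s['contact_force'],s['moment'])
i,im=snap('wrist','w5.png')
j,t=snap('top','t5.png');k,sd=snap('side','s5.png')
f=lambda im,x,y,w,h:cv2.resize(im[y:y+h,x:x+w],(400,300),interpolation=cv2.INTER_CUBIC)
cv2.imwrite('pics/c5.png',np.vstack([np.hstack([im[0:300,80:480],f(t,305,145,100,75)]),np.hstack([f(sd,265,225,100,75),f(sd,290,255,48,36)])]))
E
```

```text
[ 0.61374114 -0.0506298   0.07330183] [ 1.79971657e+02 -2.10611856e-02 -9.66468222e+01] [ 1.57227752  3.07578973 -8.42735599] [ 1.61281405 -0.50396712  0.10541511]
```

View pics/c5.png

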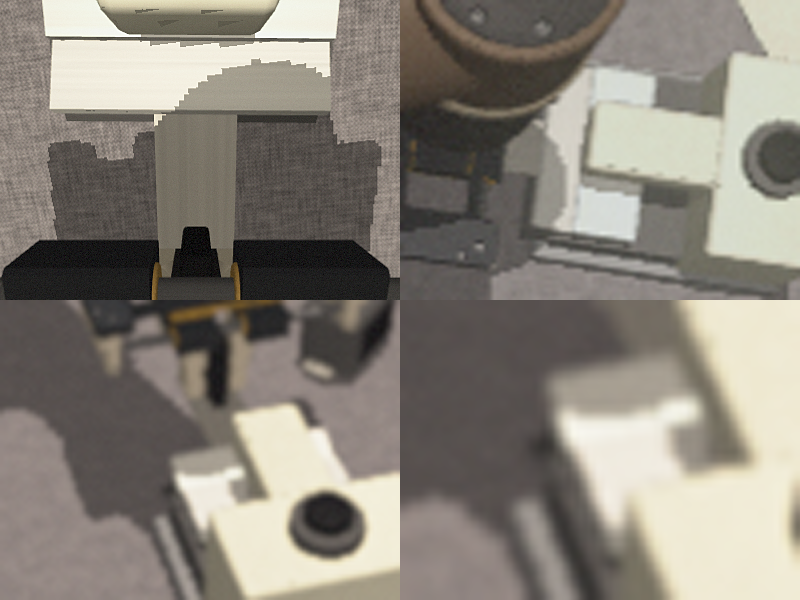

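The blade is in at mid-mouth: blade columns centre on about 196, the bar on 191–194. The arm is still carrying the bar's push (Fz −8.4), so the blade isn't resting on the plate yet. I'll lower it and finish the last few millimetres.

Emit:
jog_arm(deltas=[[[-1, 0, 0, -0.05, 0], [-1, 0, 0, 0, 0], [-1, 0, 0, 0, 0]]])

```text
time_s: 14.02
tcp_pos: [0.6139, -0.0506, 0.0731]
eef_rot: [180.0, -0.0, -96.6]
contact_force: [-0.2, 1.8, -5.7]
gripper_width: 0.0118
gripper_force: 60.0
```

Emit:
jog_arm(deltas=[[[-1, -0.01, -0.1, -0.05, 0], [-1, 0, 0, 0, 0], [-1, 0, 0, 0, 0]]])

```text
time_s: 14.4
tcp_pos: [0.6143, -0.0508, 0.073]
eef_rot: [-179.9, 0.0, -96.6]
contact_force: [-1.5, 6.7, -2.6]
gripper_width: 0.0115
gripper_force: 60.0
```

Emit:
jog_arm(deltas=[[[-1, -0.03, -0.25, 0, 0], [-1, 0, 0, 0, 0], [-1, 0, 0, 0, 0]]])

```text
time_s: 14.78
tcp_pos: [0.6143, -0.0531, 0.0731]
eef_rot: [-179.9, 0.1, -96.6]
contact_force: [-0.6, 7.2, -3.4]
gripper_width: 0.0117
gripper_force: 60.0
```

Emit:
jog_arm(deltas=[[[-1, -0.02, -0.15, -0.02, 0], [-1, 0, 0, 0, 0], [-1, 0, 0, 0, 0], [-1, 0, 0, 0, 0]]])

```text
time_s: 15.28
tcp_pos: [0.6144, -0.0545, 0.0731]
eef_rot: [-179.9, 0.1, -96.6]
contact_force: [0.6, 7.9, -2.0]
gripper_width: 0.012
gripper_force: 60.0
```

```bash
python3 - <<'E'
from h import *
s=r.get_state();print(s['tcp_pos'],s['eef_rot'],s['contact_force'],s['moment'])
i,im=snap('wrist','w6.png')
import pickle;pickle.dump(i,open('w6.pkl','wb'))
cv2.imwrite('pics/c6.png',cv2.resize(im[0:300,100:480],(760,600),interpolation=cv2.INTER_CUBIC))
E
```

```text
[ 0.61438098 -0.05447649  0.07307853] [-1.79879083e+02  6.84559973e-02 -9.66122899e+01] [ 0.62574398  7.87585059 -1.96660184] [ 3.18522719  0.03471076 -0.05436123]
```

View pics/c6.png

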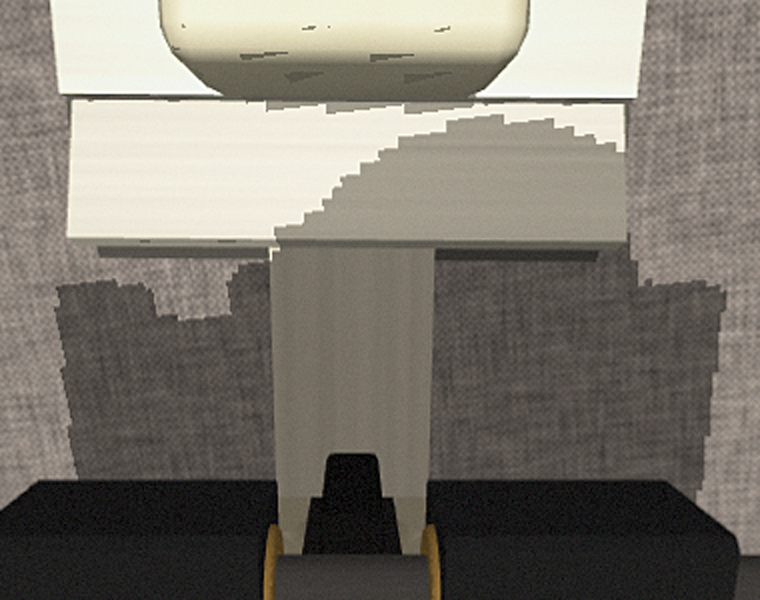

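The blade enters mid-bar (blade centre 353, bar centre 348 in the 2x crop) with its edges parallel. I'll compare its tilt in the jaws with the pre-insertion picture, and check depth.

```bash
python3 - <<'E'
from h import *
import pickle
# blade edges: strongest smoothed column gradient near predicted edges
for f in ('w4','w5','w6'):
    im=cv2.cvtColor(cv2.imread(f'pics/{f}.png'),cv2.COLOR_BGR2GRAY).astype(float)
    out=[]
    for v in (135,150,165,180,195,210,225):
        g=np.gradient(cv2.GaussianBlur(im[v-4:v+5].mean(0)[None],(0,0),1.0)[0])
        e=[]
        for lo,hi in((225,250),(308,330)):
            k=lo+np.argmax(abs(g[lo:hi]));a,b,c=abs(g[k-1:k+2]);e.append(k+.5*(a-c)/(a-2*b+c))
        out.append((v,round(e[0],1),round(e[1],1),round(e[1]-e[0],1)))
    print(f,out)
W=pickle.load(open('w6.pkl','rb'));s=r.get_state()
a=np.array([np.cos(np.radians(-96.6)),np.sin(np.radians(-96.6))])
for z in (.045,.050,.055):
  pr=[proj(W,np.r_[s['tcp_pos'][:2]+a*d+np.array([-a[1],a[0]])*w,z]) for d in (.02,.06) for w in (.018,-.018)]
  print(z,[np.round(p,1) for p in pr])
p=atz(W,100+174,122,.0595);print('lip front sealer-x from TCP mm',1000*(p[:2]-s['tcp_pos'][:2])@a)
E
```

```text
w4 [(135, np.float64(233.8), np.float64(316.4), np.float64(82.6)), (150, np.float64(234.6), np.float64(316.1), np.float64(81.5)), (165, np.float64(234.9), np.float64(315.7), np.float64(80.8)), (180, np.float64(235.3), np.float64(315.2), np.float64(79.9)), (195, np.float64(235.8), np.float64(314.9), np.float64(79.1)), (210, np.float64(236.4), np.float64(314.5), np.float64(78.1)), (225, np.float64(236.9), np.float64(314.4), np.float64(77.5))]
w5 [(135, np.float64(234.0), np.float64(316.3), np.float64(82.3)), (150, np.float64(234.7), np.float64(315.8), np.float64(81.1)), (165, np.float64(235.0), np.float64(315.6), np.float64(80.6)), (180, np.float64(235.6), np.float64(315.3), np.float64(79.7)), (195, np.float64(236.0), np.float64(315.0), np.float64(79.0)), (210, np.float64(236.6), np.float64(314.5), np.float64(77.9)), (225, np.float64(237.0), np.float64(314.1), np.float64(77.1))]
w6 [(135, np.float64(234.4), np.float64(316.8), np.float64(82.3)), (150, np.float64(235.0), np.float64(316.3), np.float64(81.3)), (165, np.float64(235.3), np.float64(315.9), np.float64(80.6)), (180, np.float64(235.9), np.float64(315.6), np.float64(79.8)), (195, np.float64(236.3), np.float64(314.9), np.float64(78.6)), (210, np.float64(236.7), np.float64(314.5), np.float64(77.8)), (225, np.float64(236.9), np.float64(314.1), np.float64(77.2))]
0.045 [array([237.7, 222.2]), array([312.6, 222.2]), array([235.1, 137.4]), array([314.8, 137.3])]
0.05 [array([236.6, 225.3]), array([313.6, 225.2]), array([233.9, 138.1]), array([316. , 137.9])]
0.055 [array([235.4, 228.5]), array([314.7, 228.5]), array([232.6, 138.8]), array([317.2, 138.7])]
lip front sealer-x from TCP mm 66.987203251926
```

There is no tilt in the jaws. The lip's front edge is 67.0 mm ahead of the TCP (67 expected), which puts the tip at the nip, and the blade is dragging at about 8 N. Handing in.

```bash
python3 -c "
from plant import r
print(r.get_state()['qd'].round(2) if hasattr(r.get_state()['qd'],'round') else '');print(r.close_job())"
```

```text
[ 0.06  0.02 -0.06 -0.06  0.06  0.14]
the job is handed in; nothing more can be done
None
```

I pressed the button through its full 6 mm and let it go, then slid the broad gauge in flat at mid-mouth with its tip about halfway under the bar (about 8 N drag), and handed in at about 15 s with the gauge still held; the button's return is not separately confirmed by a picture, and no verdict came back.

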